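# Call a colleague and point out the red-capped tube and bottle

### The arm

A 7-joint arm with a two-finger parallel gripper is mounted at the origin on a cart in front of the work surface, level with it; the furniture and walls round the work are solid. World frame = base frame: x ahead of the robot, y to its left, z up, the work surface at z = 0. Lengths are in m, angles in rad, forces in N, time in s.
With the tool pointing down it reaches from about 0.4 to 0.9 m from the base axis. Payload 5.5 kg.
Tool frame: the origin (TCP) lies where the fingers leave the gripper's body, on its centre line; the fingertips stand 66 mm ahead of it and the grasp point (between the pads) lies r.hold_point_z ahead of it (r.hold_point_z is the distance from the TCP to the grasp point, in m); z points along the fingers, y is the line along which they close (so a half turn about z gives the same grasp; the last joint's range is limited). The gripper opens to 92 mm and grips with 3 to 60 N. Pads are 19 mm wide; open, the fingers measure 130 mm over their backs; the gripper's body (75 mm by 190 mm) begins 47 mm behind the grasp point.
Start: joints at [-1.016, 0.501, -0.427, 1.55, 0.221, 1.138, -0.21], TCP at [0.187, 0.623, 0.292] pointing down, gripper open.
Joint ranges: [-2.88, 2.88], [-0.31, 2.03], [-1.54, 1.56], [0.2, 2.42], [-1.41, 4.55], [0.19, 2.02], [-2.57, 2.57]. Speed limits (rad/s): [2.57, 2.57, 3.14, 3.14, 3.14, 3.14, 3.14].

### API

Orientations are given as a unit quaternion [w, x, y, z].
In Python, from workcell import r gives the robot as it stands.
- The arm moves only by the shell command python3 -m inch 'ROWS' [FORCE]. ROWS is a JSON object of lists of equal length, an entry for each row: "offset": the shift along the tool's x, y, z in units of 100 mm (1.0 is 100 mm), a list of three; "rotation": the turn, a rotation vector about the tool's x, y, z in units of 180 degrees (1.0 is 180 degrees), a list of three; "jaw": the finger opening in mm, from 0 to 91.8. In form: {"offset": [[dx, dy, dz], ...], "rotation": [[ax, ay, az], ...], "jaw": [jaw, ...]}. A call has 1 to 10 rows; each row shifts and turns the commanded pose from where the row before left it, along the tool's axes as they then stand; what a row does not reach is not made up. A row lasts 1/8 s, in which the tool goes at most 62.5 mm and 10.7 degrees, less where a joint would pass 70% of its speed; a pose out of reach is approached as far as the arm can. A call with a number of a shift or a turn outside -1 to 1 is refused whole. A call with a gripper value outside its range is refused whole. The fingers move at their own pace and stop on an object; FORCE is the grip in N (left out, the last holds). Time passes only in rows, so rows that do not move let the fingers close. It gives the time, the measured TCP pose, the force, the opening and the grip force at its end, in the units of the state.
- r.get_obs(): the state, without advancing time (a new reading comes with each control period).
- r.snapshot(name): name is "scene" or "top" or "wrist"; returns a dict with "img" (400x640x3 uint8, red, green, blue), "fx", "fy", "cx", "cy" (pixels), "D" ([k1, k2, p1, p2, k3] as OpenCV has them; the pictures are not rectified), "world_to_cam" (4x4, takes a point from world to camera coordinates); the wrist camera has in their place "tool_from_camera" (4x4, takes a point from camera to tool coordinates, whose origin is the TCP and whose axes are the flange's). Camera axes: x right, y down, z forward; pixel columns grow to the right and rows downward; lengths in m; the calibration is good to about 2 mm. A picture is of the moment at which its call begins: read the wrist's pose just before it. There is no depth.
- r.hand_in(): hands the job in; it is judged then, once.
The state is a dict: "t": time; "joints": joint angles; "qd": joint speeds; "joint_torque": joint torques, N m; "tcp_pos": TCP position; "orientation": TCP orientation; "force": force on the tool from outside, world axes, zero at the start; "torque": the same for the moment, N m; "gripper_width": finger opening in m; "finger_force": force on a finger pad.
Only numpy, scipy, OpenCV 4.12 (cv2) and the standard library are available. Lean on these libraries where they do the work, as an engineer would, in place of code of your own. Each camera call takes 0.05 s, during which the arm holds its last target. There are 200 camera calls.

### The job

Press the yellow call button fully down and let it come up again, to call your colleague over. Then show which pair to take: with the fingertips pointing straight down, about three centimetres above and without touching, point at the cap of the red-capped tube and stay there for two seconds, then point in the same way at the cap of the red-capped bottle and finish there, still pointing at it. Grasp nothing, do not touch any tube or bottle, and do not bring the fingertips down over any of the others.

Things in the scene. Friction and masses are not known exactly. Their poses are not given: they have to be found in the camera images.
- call_button_top (a point): Yellow round push button, 36 mm across, in a low grey round housing 52 mm across and 12 mm high, fixed to the worktop. This point is the middle of the button's top face, 22 mm above the worktop; it is pressed straight down.
- call_button (a joint): Travel of the call button in m: 0 when out, 0.006 when fully down; a spring (1.2 N at first, 4 N when fully down) brings it back out.
- cap_red (a point): 15 ml sample tube with a conical pale end and a red screw cap, 20 mm thick, 120 mm long, lying loose on the worktop. This point is the top (z = 20 mm) of the cap's outside, midway along the cap and on the tube's centre line; its y axis points along the tube from the cap towards the cone; the cap end is 8 mm the other way; its z axis is up.
- cap_blue_a (a point): 15 ml sample tube with a conical pale end and a blue screw cap, 20 mm thick, 120 mm long, lying loose on the worktop. This point is the top (z = 20 mm) of the cap's outside, midway along the cap and on the tube's centre line; its y axis points along the tube from the cap towards the cone; the cap end is 8 mm the other way; its z axis is up.
- cap_blue_b (a point): 15 ml sample tube with a conical pale end and a blue screw cap, 20 mm thick, 120 mm long, lying loose on the worktop. This point is the top (z = 20 mm) of the cap's outside, midway along the cap and on the tube's centre line; its y axis points along the tube from the cap towards the cone; the cap end is 8 mm the other way; its z axis is up.
- top_small (a point): Smallest glass bottle, standing upright and loose, with a red screw cap 34 mm across; 56 mm wide, 115 mm high, pale yellow contents. This point is the middle of the cap's top face, 115 mm above the worktop; z axis up.
- top_stain (a point): Middle-sized glass bottle, standing upright and loose, with a blue screw cap 34 mm across; 62 mm wide, 137 mm high, pinkish contents. This point is the middle of the cap's top face, 137 mm above the worktop; z axis up.
- top_buffer (a point): Largest glass bottle, standing upright and loose, with a blue screw cap 34 mm across; 74 mm wide, 167 mm high, whitish contents. This point is the middle of the cap's top face, 167 mm above the worktop; z axis up.
- tube_1: The whole blue-capped tube; origin on its underside at mid-length, y axis along the tube from the cap towards the cone.
- tube_2: The whole red-capped tube; origin on its underside at mid-length, y axis along the tube from the cap towards the cone.
- tube_3: The whole blue-capped tube; origin on its underside at mid-length, y axis along the tube from the cap towards the cone.
- bottle_small: The whole red-capped bottle; origin at the centre of its underside, z axis up.
- bottle_stain: The whole blue-capped bottle; origin at the centre of its underside, z axis up.
- bottle_buffer: The whole blue-capped bottle; origin at the centre of its underside, z axis up.
There are look-alikes about, which are no part of the job. Of the things shaped like the part that bears call_button_top, the grey one is meant.

How it is judged:
By the outcome, as a careful person would: the job done as asked, in the order asked, and still so for the second after the job is handed in, with the robot touching nothing.
It also fails if it takes over 58 s, if anything falls off the work surface, if the arm or the gripper's body presses on something with over 40 N, if the wrist force passes 120 N, or if a joint passes its speed limit or range.

## Working session

There is one attempt and no reset: what is moved stays moved. The work goes in short steps, Python scripts to look and compute and a shell command to move; the robot and the scene stay as the last step left them, time stands still between calls to the robot, and variables do not carry over. Pictures are saved under pics/ and viewed, at most 10 in all, crops included, and the job is handed in when it is done.

```bash
mkdir -p pics; ls
python3 - <<'E'
from workcell import r
import cv2
for n in ("scene","top"):
    s=r.snapshot(n); cv2.imwrite(f"pics/{n}0.png",s["img"][:,:,::-1])
    print(n,s["fx"],s["cx"],s["D"],s["world_to_cam"])
o=r.get_obs();print(o["t"],o["tcp_pos"],o["orientation"],o["gripper_width"],r.hold_point_z)
E
```

```text
pics
scene 369.2188674988176 324.74655188130225 [-0.06036935  0.          0.          0.          0.        ] [[ 0.86342554 -0.50408975  0.01974518 -0.45179715]
 [-0.33293936 -0.59880406 -0.72841271  0.22691311]
 [ 0.37900887  0.62235618 -0.68485404  0.80967101]
 [ 0.          0.          0.          1.        ]]
top 394.0039553907827 318.0648512897736 [-0.01481407  0.          0.          0.          0.        ] [[-2.41141518e-02 -9.99709138e-01 -3.82384963e-04 -2.02946390e-02]
 [-9.97504293e-01  2.40863548e-02 -6.63704244e-02  5.01078656e-01]
 [ 6.63603301e-02 -1.21903585e-03 -9.97794979e-01  9.92559728e-01]
 [ 0.00000000e+00  0.00000000e+00  0.00000000e+00  1.00000000e+00]]
0.1 [0.18683964 0.62200462 0.29125781] [-1.56340853e-04  1.45336075e-01  9.89381936e-01 -8.86089742e-04] 0.09156056137069592 0.0467
```

View pics/scene0.png

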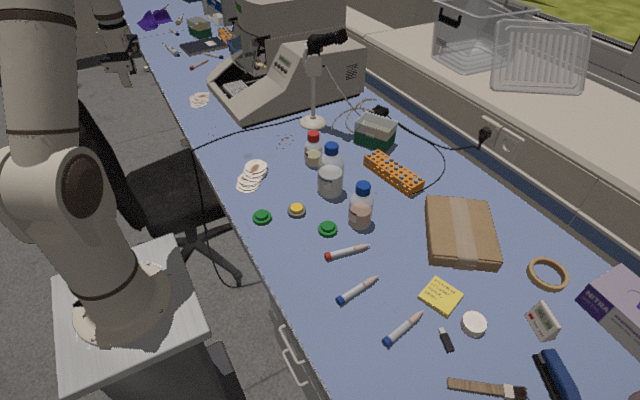

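View pics/top0.png

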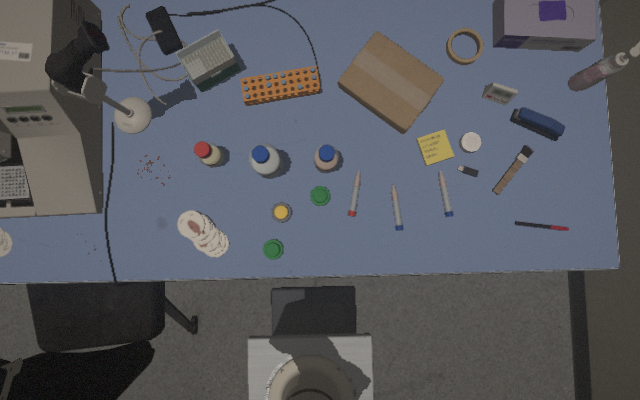

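The scene shows the yellow button in grey housing at top (282,212), the red tube cap at (352,212), and the red bottle cap at (203,148). A lamp stands to the left of the bottle. Next I refine these by colour and triangulate.

```bash
cat > h.py <<'E'
import numpy as np, cv2
from workcell import r
def K(s): return np.array([[s["fx"],0,s["cx"]],[0,s["fy"],s["cy"]],[0,0,1.]])
def ray(s,uv):
    p=cv2.undistortPoints(np.array([[uv]],float),K(s),np.array(s["D"])).ravel()
    M=np.array(s["world_to_cam"]); R,t=M[:3,:3],M[:3,3]
    return -R.T@t, R.T@np.array([p[0],p[1],1])
def plane(s,uv,z):
    c,d=ray(s,uv); return c+d*(z-c[2])/d[2]
def blob(s,uv,col,rad=16):
    h=cv2.cvtColor(s["img"],cv2.COLOR_RGB2HSV).astype(int)
    H,S,V=h[...,0],h[...,1],h[...,2]
    m={"red":((H<9)|(H>170))&(S>120)&(V>60),"yellow":(H>15)&(H<33)&(S>110)&(V>90),"blue":(H>100)&(H<125)&(S>170)}[col]
    g=np.zeros(m.shape,bool); u,v=uv; g[v-rad:v+rad,u-rad:u+rad]=1
    y,x=np.nonzero(m&g); return np.array([x.mean(),y.mean()]),len(x),(x.min(),x.max(),y.min(),y.max())
E
python3 - <<'E'
from h import *
np.set_printoptions(precision=4,suppress=True)
T=r.snapshot("top");S=r.snapshot("scene")
for n,c,t,s,z in (("button","yellow",(282,212),(297,209),.022),("tube","red",(352,212),(328,255),.012),("bottle","red",(203,149),(314,136),.108)):
    for C,p in((T,t),(S,s)):
        b=blob(C,p,c,12); print(n,b,plane(C,b[0],z))
for n,p,z in(("stain",(326,152),.137),("buffer",(261,154),.167),("lampbase",(132,115),.02),("tubetip",(359,172),.01),("blue1cap",(398,226),.01)):print(n,plane(T,p,z))
big=cv2.resize(T["img"][90:270,160:380],None,fx=3.6,fy=3.3,interpolation=cv2.INTER_CUBIC)
cv2.imwrite("pics/crop.png",big[:,:,::-1])
E
```

```text
button (array([280.6345, 211.7241]), 145, (np.int64(274), np.int64(287), np.int64(205), np.int64(218))) [0.4683 0.0636 0.022 ]
button (array([296.2844, 207.6514]), 109, (np.int64(290), np.int64(302), np.int64(203), np.int64(213))) [0.4675 0.0597 0.022 ]
tube (array([351.5, 213. ]), 26, (np.int64(349), np.int64(354), np.int64(211), np.int64(215))) [ 0.4609 -0.1173  0.012 ]
tube (array([327.5, 255.8]), 40, (np.int64(325), np.int64(330), np.int64(252), np.int64(259))) [ 0.4617 -0.1184  0.012 ]
bottle (array([201.3006, 148.5954]), 173, (np.int64(194), np.int64(208), np.int64(142), np.int64(155))) [0.6182 0.2395 0.108 ]
bottle (array([313.0656, 135.6967]), 122, (np.int64(308), np.int64(318), np.int64(130), np.int64(142))) [0.6156 0.2325 0.108 ]
stain [ 0.5975 -0.0528  0.137 ]
buffer [0.591  0.0908 0.167 ]
lampbase [0.729  0.4461 0.02  ]
tubetip [ 0.5667 -0.14    0.01  ]
blue1cap [ 0.4247 -0.2359  0.01  ]
```

View pics/crop.png

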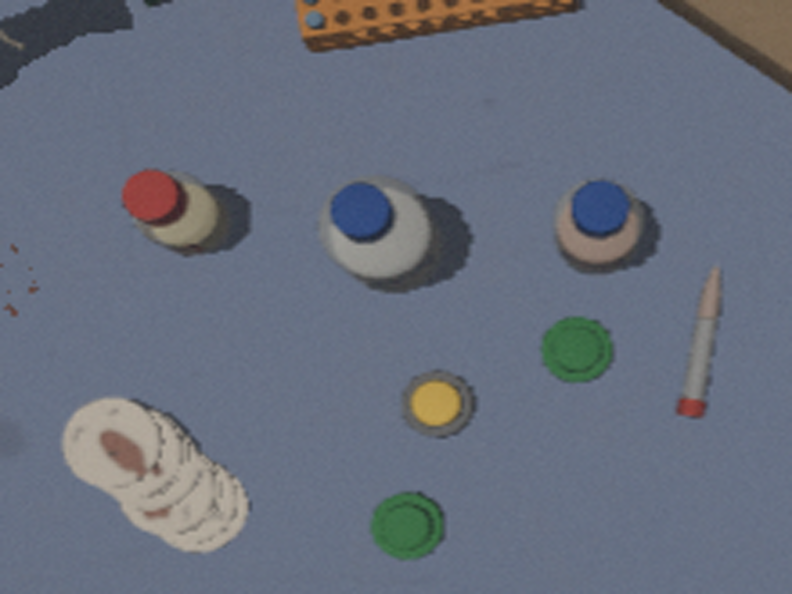

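The crop confirms the three targets: button (0.468, 0.062), tube cap (0.461, -0.118), bottle cap (0.617, 0.237). First I square the tool to the world axes, close the fingers and move toward the button.

```bash
python3 -m inch '{"offset":[[0,0,0],[0,0,0],[-0.2,-0.4,0],[-0.25,-0.5,0],[-0.25,-0.5,0],[-0.25,-0.5,0],[-0.25,-0.5,0],[-0.25,-0.5,0],[-0.25,-0.5,0],[-0.25,-0.5,0]],"rotation":[[0,0,-0.0465],[0,0,-0.0465],[0,0,0],[0,0,0],[0,0,0],[0,0,0],[0,0,0],[0,0,0],[0,0,0],[0,0,0]],"jaw":[0,0,0,0,0,0,0,0,0,0]}'
```

```text
t: 1.45
tcp_pos: [0.3827, 0.2309, 0.2924]
orientation: [0.0, -0.0, 1.0, 0.0]
force: [0.5, 0.1, 0.4]
gripper_width: 0.0009
finger_force: 0.0
```

```bash
python3 -m inch '{"offset":[[-0.25,-0.5,0],[-0.25,-0.5,0],[-0.25,-0.5,0],[-0.11,-0.15,0.6],[0,0,0.4],[0,0,0],[0,0,0]],"rotation":[[0,0,0],[0,0,0],[0,0,0],[0,0,0],[0,0,0],[0,0,0],[0,0,0]],"jaw":[0,0,0,0,0,0,0]}'
python3 - <<'E'
from h import *
np.set_printoptions(precision=4,suppress=True)
o=r.get_obs(); s=r.snapshot("wrist"); s["fx"]; 
print(o["tcp_pos"],o["orientation"],s["tool_from_camera"])
cv2.imwrite("pics/wrist1.png",s["img"][:,:,::-1])
E
```

```text
t: 2.33
tcp_pos: [0.4688, 0.0683, 0.1937]
orientation: [0.001, -0.001, 1.0, 0.0]
force: [-0.1, -0.9, 0.8]
gripper_width: 0.0002
finger_force: 0.0
[0.4688 0.0683 0.1937] [ 0.0007 -0.0006  1.      0.0002] [[-0.0003 -0.9627 -0.2706  0.0724]
 [ 1.     -0.0005  0.0006 -0.0002]
 [-0.0007 -0.2706  0.9627 -0.092 ]
 [ 0.      0.      0.      1.    ]]
```

View pics/wrist1.png

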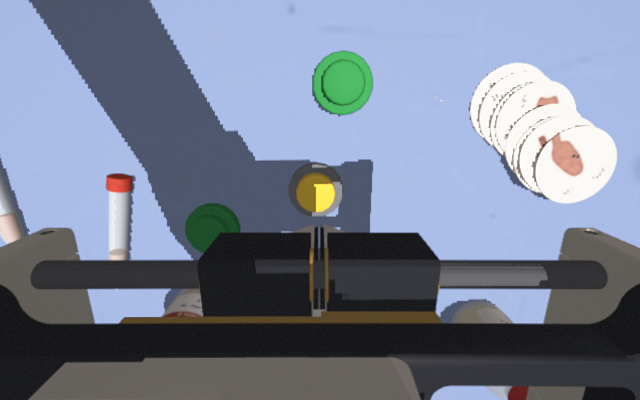

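The wrist view shows the button at about (316,190), partly in shadow, and the red tube cap at (119,183). I measure both from here.

```bash
cat >> h.py <<'E'
def wrist():
    from scipy.spatial.transform import Rotation as Ro
    o=r.get_obs(); s=r.snapshot("wrist"); W=np.eye(4); q=o["orientation"]
    W[:3,:3]=Ro.from_quat([q[1],q[2],q[3],q[0]]).as_matrix(); W[:3,3]=o["tcp_pos"]
    s["world_to_cam"]=np.linalg.inv(W@np.array(s["tool_from_camera"])); return o,s
E
python3 - <<'E'
from h import *
np.set_printoptions(precision=4,suppress=True)
o,s=wrist(); print(o["tcp_pos"])
h=cv2.cvtColor(s["img"],cv2.COLOR_RGB2HSV)
m=cv2.inRange(h,(14,120,30),(35,255,255)); m[:,:285]=0;m[:,350:]=0;m[:160]=0;m[222:]=0
y,x=np.nonzero(m); print(x.min(),x.max(),y.min(),y.max(),len(x))
print("btn",plane(s,((x.min()+x.max())/2,(y.min()+y.max())/2),.022))
b=blob(s,(119,183),"red",16); print("tube",b,plane(s,b[0],.014))
print("width",plane(s,(b[2][0],b[0][1]),.01)-plane(s,(b[2][1],b[0][1]),.01))
for p in((103,200),(129,262)):print(plane(s,p,.01))
E
```

```text
[0.4693 0.0684 0.1942]
296 334 172 210 1198
btn [0.4689 0.0652 0.022 ]
tube (array([118.9589, 181.6159]), 414, (np.int64(107), np.int64(131), np.int64(173), np.int64(190))) [ 0.4623 -0.1137  0.014 ]
width [ 0.    -0.022  0.   ]
[ 0.4811 -0.1344  0.01  ]
[ 0.5459 -0.1209  0.01  ]
```

```bash
python3 -m inch '{"offset":[[0,-0.04,0.4],[0,0,0.4],[0,0,0.2],[0,0,0],[0,0,0]],"rotation":[[0,0,0],[0,0,0],[0,0,0],[0,0,0],[0,0,0]],"jaw":[0,0,0,0,0]}'
```

```text
t: 3.05
tcp_pos: [0.4694, 0.0641, 0.0941]
orientation: [0.001, -0.0, 1.0, 0.0]
force: [-0.3, 0.6, 0.2]
gripper_width: 0.0005
finger_force: 0.0
```

```bash
python3 -m inch '{"offset":[[0,0,0.04],[0,0,0.03],[0,0,0.03],[0,0,0],[0,0,0]],"rotation":[[0,0,0],[0,0,0],[0,0,0],[0,0,0],[0,0,0]],"jaw":[0,0,0,0,0]}'
```

```text
t: 3.68
tcp_pos: [0.4689, 0.0638, 0.0828]
orientation: [0.001, -0.0, 1.0, 0.0]
force: [2.0, 0.6, 3.5]
gripper_width: 0.0003
finger_force: 1.7
```

```bash
python3 -m inch '{"offset":[[0,0,0.015],[0,0,0],[0,0,0]],"rotation":[[0,0,0],[0,0,0],[0,0,0]],"jaw":[0,0,0]}'
```

```text
t: 4.05
tcp_pos: [0.469, 0.0639, 0.0817]
orientation: [0.001, -0.0, 1.0, 0.0]
force: [1.1, -0.6, 8.9]
gripper_width: -0.0002
finger_force: 4.5
```

```bash
python3 -m inch '{"offset":[[0,0,0.01],[0,0,0],[0,0,0]],"rotation":[[0,0,0],[0,0,0],[0,0,0]],"jaw":[0,0,0]}'
```

```text
t: 4.42
tcp_pos: [0.469, 0.0639, 0.0814]
orientation: [0.001, -0.0, 1.0, 0.0]
force: [-1.3, -0.9, 19.0]
gripper_width: 0.0004
finger_force: 9.5
```

The force climbed to 19 N with no further travel, so the button is bottomed. I lift straight up, then go across to the tube.

```bash
python3 -m inch '{"offset":[[0,0,-0.1],[0,0,-0.5],[0,0,-0.5],[0,-0.5,0],[0,-0.5,0],[0,-0.5,0],[0.07,-0.3,0],[0,0,0],[0,0,0]],"rotation":[[0,0,0],[0,0,0],[0,0,0],[0,0,0],[0,0,0],[0,0,0],[0,0,0],[0,0,0],[0,0,0]],"jaw":[0,0,0,0,0,0,0,0,0]}'
python3 - <<'E'
from h import *
o,s=wrist(); print(o["tcp_pos"])
cv2.imwrite("pics/wrist2.png",s["img"][:,:,::-1])
for p in((315,185),(315,200)):
    b=blob(s,p,"red",36); print(b,plane(s,b[0],.014),plane(s,(b[2][0],b[0][1]),.01)-plane(s,(b[2][1],b[0][1]),.01))
T=r.snapshot("scene"); b=blob(T,(297,209),"yellow",12); print(b)
E
```

```text
t: 5.55
tcp_pos: [0.4605, -0.1153, 0.1895]
orientation: [-0.001, -0.0, 1.0, 0.0]
force: [-0.0, 0.5, -0.3]
gripper_width: 0.0007
finger_force: 0.0
[ 0.46051078 -0.11534248  0.18949164]
(array([317.41389728, 193.26586103]), 331, (np.int64(307), np.int64(328), np.int64(185), np.int64(202))) [ 0.46236995 -0.11633011  0.014     ] [ 6.29644768e-07 -1.93940094e-02  0.00000000e+00]
(array([317.41389728, 193.26586103]), 331, (np.int64(307), np.int64(328), np.int64(185), np.int64(202))) [ 0.46236995 -0.11633011  0.014     ] [ 6.29644768e-07 -1.93940094e-02  0.00000000e+00]
(array([296.32727273, 207.76363636]), 110, (np.int64(290), np.int64(302), np.int64(203), np.int64(213)))
```

View pics/wrist2.png

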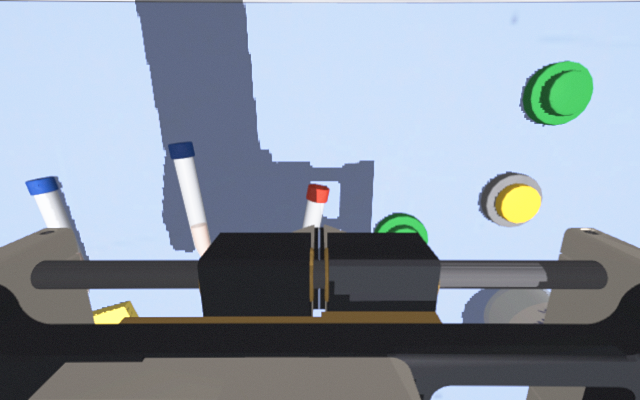

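The tube cap sits at (317,193) just ahead of the fingertips, giving (0.4625, -0.1163), which agrees with the fixed cameras. I lower to 30 mm above it and dwell.

```bash
python3 -m inch '{"offset":[[-0.02,-0.01,0.4],[0,0,0.33],[0,0,0],[0,0,0],[0,0,0]],"rotation":[[0,0,0],[0,0,0],[0,0,0],[0,0,0],[0,0,0]],"jaw":[0,0,0,0,0]}'
```

```text
t: 6.28
tcp_pos: [0.4643, -0.1172, 0.1184]
orientation: [0.001, -0.0, 1.0, -0.0]
force: [0.2, 0.0, 0.3]
gripper_width: 0.0004
finger_force: 0.0
```

```bash
python3 -m inch '{"offset":[[0,0,0],[0,0,0],[0,0,0],[0,0,0],[0,0,0],[0,0,0],[0,0,0],[0,0,0],[0,0,0],[0,0,0]],"rotation":[[0,0,0],[0,0,0],[0,0,0],[0,0,0],[0,0,0],[0,0,0],[0,0,0],[0,0,0],[0,0,0],[0,0,0]],"jaw":[0,0,0,0,0,0,0,0,0,0]}'
```

```text
t: 7.52
tcp_pos: [0.4632, -0.1173, 0.117]
orientation: [-0.0, -0.0, 1.0, 0.0]
force: [-0.7, 0.2, 0.1]
gripper_width: 0.0004
finger_force: 0.0
```

```bash
python3 -m inch '{"offset":[[0,0,0],[0,0,0],[0,0,0],[0,0,0],[0,0,0],[0,0,0],[0,0,0],[0,0,0],[0,0,0],[0,0,0]],"rotation":[[0,0,0],[0,0,0],[0,0,0],[0,0,0],[0,0,0],[0,0,0],[0,0,0],[0,0,0],[0,0,0],[0,0,0]],"jaw":[0,0,0,0,0,0,0,0,0,0]}'
```

```text
t: 8.78
tcp_pos: [0.4632, -0.1173, 0.117]
orientation: [0.0, -0.0, 1.0, 0.0]
force: [0.5, -0.2, -0.1]
gripper_width: 0.0005
finger_force: 0.0
```

```bash
python3 -m inch '{"offset":[[0,0,0],[0,0,0],[0,0,-0.5],[0,0,-0.5],[0,0,-0.5],[0,0.5,0],[0,0.5,0],[0,0.5,0],[0,0.5,0],[0,0.5,0]],"rotation":[[0,0,0],[0,0,0],[0,0,0],[0,0,0],[0,0,0],[0,0,0],[0,0,0],[0,0,0],[0,0,0],[0,0,0]],"jaw":[0,0,0,0,0,0,0,0,0,0]}'
```

```text
t: 10.02
tcp_pos: [0.4629, 0.1342, 0.2672]
orientation: [0.0, -0.0, 1.0, 0.0]
force: [0.6, 0.6, -0.5]
gripper_width: 0.0002
finger_force: 0.0
```

```bash
python3 -m inch '{"offset":[[0,0.5,0],[0,0.5,0],[0,0.04,0],[-0.5,0,0],[-0.5,0,0],[-0.5,0,0],[0,0,0],[0,0,0]],"rotation":[[0,0,0],[0,0,0],[0,0,0],[0,0,0],[0,0,0],[0,0,0],[0,0,0],[0,0,0]],"jaw":[0,0,0,0,0,0,0,0]}'
python3 - <<'E'
from h import *
o,s=wrist(); print(o["tcp_pos"])
cv2.imwrite("pics/wrist3.png",s["img"][:,:,::-1])
b=blob(s,(317,190),"red",50); print(b)
x0,x1,y0,y1=b[2]
print(plane(s,b[0],.115),plane(s,(x0,b[0][1]),.115)-plane(s,(x1,b[0][1]),.115))
E
```

```text
t: 11.02
tcp_pos: [0.6124, 0.2359, 0.2662]
orientation: [-0.001, 0.0, 1.0, -0.0]
force: [-0.5, 0.1, -0.8]
gripper_width: 0.0006
finger_force: 0.0
[0.61239515 0.23594629 0.26620291]
(array([323.7133758 , 203.18343949]), 1570, (np.int64(303), np.int64(345), np.int64(180), np.int64(227)))
[0.61609361 0.24002601 0.115     ] [-2.35594193e-05 -3.50651389e-02  0.00000000e+00]
```

View pics/wrist3.png

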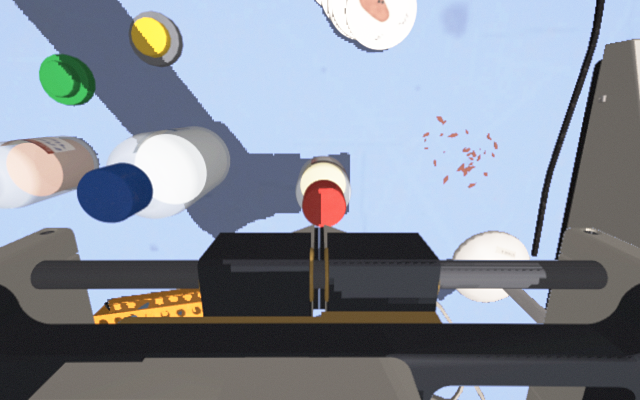

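The red bottle cap is at (324,207), just under the fingertips, at about (0.618, 0.239). The lamp base at (490,265) is well clear.

```bash
python3 -m inch '{"offset":[[-0.06,0.03,0.2],[0,0,0.2],[0,0,0.15],[0,0,0],[0,0,0],[0,0,0],[0,0,0],[0,0,0]],"rotation":[[0,0,0],[0,0,0],[0,0,0],[0,0,0],[0,0,0],[0,0,0],[0,0,0],[0,0,0]],"jaw":[0,0,0,0,0,0,0,0]}'
python3 - <<'E'
from h import *
s=r.snapshot("scene");t=r.snapshot("top")
a=cv2.resize(s["img"][60:260,220:420],(400,400));b=cv2.resize(t["img"][60:260,130:330],(400,400))
cv2.imwrite("pics/end.png",np.hstack([a,b])[:,:,::-1])
E
```

```text
t: 12.08
tcp_pos: [0.6192, 0.2398, 0.2124]
orientation: [0.0, -0.0, 1.0, 0.0]
force: [0.2, -0.5, -0.0]
gripper_width: 0.0006
finger_force: 0.0
```

View pics/end.png

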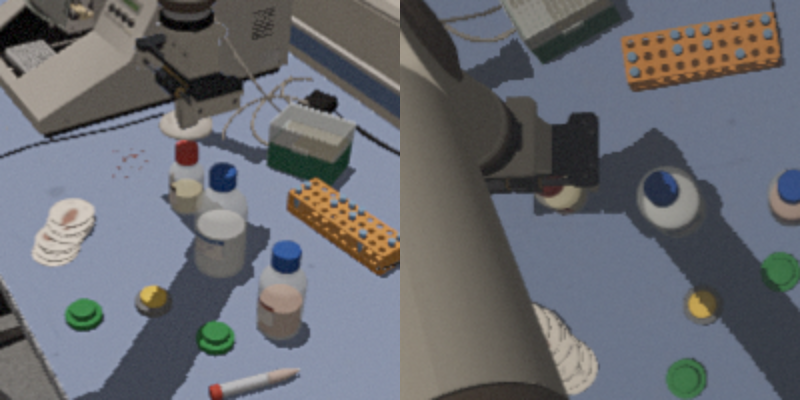

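The final view shows the fingertips above the red-capped bottle's cap (left half, about (187,125) over the cap at (187,153)), with nothing disturbed. I hold two seconds, then hand in.

```bash
python3 -m inch '{"offset":[[0,0,0],[0,0,0],[0,0,0],[0,0,0],[0,0,0],[0,0,0],[0,0,0],[0,0,0],[0,0,0],[0,0,0]],"rotation":[[0,0,0],[0,0,0],[0,0,0],[0,0,0],[0,0,0],[0,0,0],[0,0,0],[0,0,0],[0,0,0],[0,0,0]],"jaw":[0,0,0,0,0,0,0,0,0,0]}' && python3 -m inch '{"offset":[[0,0,0],[0,0,0],[0,0,0],[0,0,0],[0,0,0],[0,0,0],[0,0,0],[0,0,0]],"rotation":[[0,0,0],[0,0,0],[0,0,0],[0,0,0],[0,0,0],[0,0,0],[0,0,0],[0,0,0]],"jaw":[0,0,0,0,0,0,0,0]}' && python3 -c "from workcell import r; print(r.hand_in())"
```

```text
t: 13.42
tcp_pos: [0.619, 0.2398, 0.212]
orientation: [-0.0, -0.0, 1.0, 0.0]
force: [0.6, -1.6, -0.4]
gripper_width: 0.0003
finger_force: 0.0
t: 14.42
tcp_pos: [0.6191, 0.2398, 0.212]
orientation: [-0.0, -0.0, 1.0, 0.0]
force: [-0.8, 0.3, 0.1]
gripper_width: 0.0006
finger_force: 0.0
the job is handed in; nothing more can be done
None
```

I pressed the call button fully down and released it, pointed at the red-capped tube's cap for over two seconds, and finished pointing about 3 cm above the red-capped bottle's cap; the job is handed in at about 14 s, and I saw no sign of touching a tube or bottle.

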